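# Pack the titration caddy

### The job

Pack the titration kit from the culture tray into the carry caddy: the small red-capped bottle in the red well, the small blue-capped bottle in the blue well, the taller of the two small white-capped bottles in the white well, and the small beaker in the green well, each standing upright on the bottom of its well. Leave the shorter white-capped bottle and the big blue-capped bottle standing where they are.

Things in the scene. Friction and masses are not known exactly. Their poses are not given: they have to be found in the camera images.
- red_bottle: Small white plastic bottle with a red screw cap; 34 mm in diameter, 66 mm tall with the cap; straight body up to 42 mm, then a narrowing shoulder. Loose, stands upright. Origin at the centre of its underside, z up; belongs in the red well. Starts on the floor of the low pale culture tray, 4 mm above the bench (rim 20 mm high; dish stacks up to 125 mm high along its far edge)
- blue_small: Small white plastic bottle with a blue screw cap; 36 mm in diameter, 75 mm tall with the cap; straight body up to 49 mm, then a narrowing shoulder. Loose, stands upright. Origin at the centre of its underside, z up; belongs in the blue well. Starts on the floor of the low pale culture tray, 4 mm above the bench (rim 20 mm high; dish stacks up to 125 mm high along its far edge)
- white_tall: Small, the taller of the two white-capped ones: white plastic bottle with a white screw cap; 38 mm in diameter, 82 mm tall with the cap; straight body up to 54 mm, then a narrowing shoulder. Loose, stands upright. Origin at the centre of its underside, z up; belongs in the white well. Starts on the floor of the low pale culture tray, 4 mm above the bench (rim 20 mm high; dish stacks up to 125 mm high along its far edge)
- small_beaker: Small clear empty beaker, 55 mm in diameter, 71 mm tall, wall about 2 mm, open at the top, to be gripped round the upper half of the body. Loose, stands upright. Origin at the centre of its underside, z up; belongs in the green well. Starts on the floor of the low pale culture tray, 4 mm above the bench (rim 20 mm high; dish stacks up to 125 mm high along its far edge)
- white_short: Look-alike, the shorter of the two white-capped ones: white plastic bottle with a white screw cap; 31 mm in diameter, 58 mm tall with the cap; straight body up to 37 mm, then a narrowing shoulder. Loose, stands upright. Origin at the centre of its underside, z up; not part of the kit, stays where it is. Starts on the floor of the low pale culture tray, 4 mm above the bench (rim 20 mm high; dish stacks up to 125 mm high along its far edge)
- blue_big: Look-alike, large white plastic bottle with a blue screw cap; 60 mm in diameter, 120 mm tall with the cap; straight body up to 79 mm, then a narrowing shoulder. Loose, stands upright. Origin at the centre of its underside, z up; stands on the bench; not part of the kit, stays where it is
- red_well: Red round well in the carry caddy: a shallow cup of 69 mm outer and 61 mm inner diameter, rim 9 mm and inner floor 3 mm above its origin. It lies flat on the caddy at one of four places (corners of a 90 mm square), which one changes. Fixed, as is the caddy (a flat grey plate, 190 mm square, lying on the bench beside the culture tray, left or right). Origin at the centre of its underside, 8 mm above the bench; z up
- blue_well: Blue round well in the carry caddy: a shallow cup of 69 mm outer and 61 mm inner diameter, rim 9 mm and inner floor 3 mm above its origin. It lies flat on the caddy at one of four places (corners of a 90 mm square), which one changes. Fixed, as is the caddy (a flat grey plate, 190 mm square, lying on the bench beside the culture tray, left or right). Origin at the centre of its underside, 8 mm above the bench; z up
- white_well: White round well in the carry caddy: a shallow cup of 69 mm outer and 61 mm inner diameter, rim 9 mm and inner floor 3 mm above its origin. It lies flat on the caddy at one of four places (corners of a 90 mm square), which one changes. Fixed, as is the caddy (a flat grey plate, 190 mm square, lying on the bench beside the culture tray, left or right). Origin at the centre of its underside, 8 mm above the bench; z up
- green_well: Green, larger round well in the carry caddy: a shallow cup of 86 mm outer and 78 mm inner diameter, rim 9 mm and inner floor 3 mm above its origin. It lies flat on the caddy at one of four places (corners of a 90 mm square), which one changes. Fixed, as is the caddy (a flat grey plate, 190 mm square, lying on the bench beside the culture tray, left or right). Origin at the centre of its underside, 8 mm above the bench; z up
Things that resemble listed ones, but are neither listed nor needed, are in the scene too. Leave any yellow look-alike of the red_bottle alone.

How it is judged (in metres and radians):
At the end, for the whole second after the job is handed in: Each of the four kit items stands in its own well: centre within 15 mm of the well's centre, underside on the well's floor (within 5 mm), upright within 0.12 rad and at rest (under 20 mm/s). The shorter white-capped and the big blue-capped bottle stand upright within 30 mm of where they began (horizontal distance between red_bottle and red_well below 0.015 m and z of red_bottle in the frame of red_well between -0.002 and 0.008 m and angle between each of red_bottle, blue_small, white_tall, small_beaker, white_short, blue_big's own z axis and vertical below 0.12 rad and linear speed of each of red_bottle, blue_small, white_tall, small_beaker below 0.02 m/s and horizontal distance between blue_small and blue_well below 0.015 m and z of blue_small in the frame of blue_well between -0.002 and 0.008 m and horizontal distance between white_tall and white_well below 0.015 m and z of white_tall in the frame of white_well between -0.002 and 0.008 m and horizontal distance between small_beaker and green_well below 0.015 m and z of small_beaker in the frame of green_well between -0.002 and 0.008 m and distance of each of white_short, blue_big from where it was at the start of the episode below 0.03 m); the robot touches nothing.
It fails at once if the shorter white-capped bottle is knocked over or carried off (distance of white_short from where it was at the start of the episode above 0.03 m or angle between white_short's own z axis and vertical above 0.4 rad).
It fails at once if the big blue-capped bottle is knocked over or carried off (distance of blue_big from where it was at the start of the episode above 0.03 m or angle between blue_big's own z axis and vertical above 0.4 rad).
It also fails if it takes over 112 s, if anything falls off the work surface, if the arm or the gripper's body presses on something with over 40 N, if the wrist force passes 120 N, or if a joint passes its speed limit or range.

### The arm

A 6-joint arm with a two-finger parallel gripper is mounted at the origin on a cart in front of the work surface, level with it; the furniture and walls round the work are solid. World frame = base frame: x ahead of the robot, y to its left, z up, the work surface at z = 0. Lengths are in mm, angles in degrees, forces in N, time in s.
With the tool pointing down it reaches from about 325 to 925 mm from the base axis. Payload 3.1 kg.
Tool frame: the origin (TCP) lies at the very end of the fingers, on their centre line; the grasp point (between the pads) lies grasp_offset behind it (grasp_offset is the distance from the TCP to the grasp point, in mm); z points along the fingers, x is the direction in which the jaws open and shut, and the axes are right-handed (so a half turn about z gives the same grasp; the last joint's range is limited). The gripper opens to 85 mm and grips with 20 to 120 N. Pads are 22 mm wide; open, the fingers measure 114 mm over their backs; the gripper's body (76 mm by 85 mm) begins 54 mm behind the grasp point. The pads swing forward as they close: fully open they stand 13 mm farther back than shut.
Start: joints at [61.524, 12.427, 92.441, -0, 75.132, -6.429], TCP at [234.591, 579.315, 231.3] pointing down, gripper open.
Joint ranges: [-157.48, 157.48], [-44.54, 120.13], [17.64, 146.25], [-64.5, 244.5], [7.68, 150.69], [-147.95, 147.95]. Speed limits (degrees/s): [159.86, 159.86, 180, 180, 180, 180].

### API

Orientations are given as [roll, pitch, yaw] about the fixed x, y, z axes, in that order (R = Rz(yaw) Ry(pitch) Rx(roll)).
In Python, from station import * gives the robot as it stands. Calls block until the motion is done:
- goto(position, orientation): joint-space move of the TCP to a pose.
- move_l(position, attitude=None, speed=150): straight line of the TCP; attitude=None keeps the orientation; speed is the mean speed in mm/s.
- move_j(angles): joint-space move.
- grip(opening, squeeze=None): finger opening in mm; squeeze is the grip in N (None keeps the last); returns when the fingers have stopped.
- wait(seconds).
- solve_ik(position, orientation): joint angles nearest the present ones, or None.
- get_obs(): the state.
- get_image(name): name is "scene" or "side" or "wrist"; returns the picture (480x640x3 uint8, red, green, blue); there is no depth.
- get_calibration(name): a dict with "fx", "fy", "cx", "cy" (pixels), "R" (3x3) and "t" (3): a world point X has camera coordinates R X + t; the wrist camera has in their place "mount" (4x4, takes a point from camera to tool coordinates, whose origin is the TCP and whose axes are the tool frame's). Camera axes: x right, y down, z forward; pixel columns grow to the right and rows downward; lengths in mm; the calibration is good to about 2 mm. The wrist camera is an equidistant fisheye: a pixel r from the principal point sees the ray r / f radians off the axis. A picture is of the moment at which its call begins: read the wrist's pose just before it. get_calibration takes no time and is no camera call.
A pose or a line that the arm cannot do raises Unreachable and nothing moves.
- sign_off(): hands the job in, once; it reports no verdict.
Trained networks look in the newest picture that a camera, given by its name, has taken for a name from the list of things; names that differ only in an ending like _2 or _b are one class to them, and where a whole thing is asked for, a point or a joint stands for the part that bears it (a point fixed in the world has none). Each returns a list of dicts, best first, with "score" (0 to 1); they miss things now and then, are a little off and sometimes report something else, mostly with a low value. They report only what shows in the picture. A call takes as long as a camera call. They do not tell look-alikes from the thing itself.
- spot_in(name, camera): "extent" ([centre column, centre row, width, height] in pixels, round what is visible of it).
- regions_of(name, camera): "region" (480x640 bool, what is visible of it) and "extent" ([centre column, centre row, width, height] in pixels, round what is visible of it).
The state is a dict: "t": time; "joint_pos": joint angles; "qvel": joint speeds; "effort": joint torques, N m; "tcp_pos": TCP position; "ee_rot": TCP orientation; "wrist_force": force on the tool from outside, world axes, zero at the start; "moment": the same for the moment, N m; "grip_width": finger opening in mm.
Only numpy, scipy, OpenCV 4.12 (cv2) and the standard library are available. Lean on these libraries where they do the work, as an engineer would, in place of code of your own. Each camera call takes 0.05 s, during which the arm holds its last target.

## Working session

There is one attempt and no reset: what is moved stays moved. The work goes in short steps, each a Python script; the robot and the scene stay as the last script left them, time stands still between calls to the robot, and variables do not carry over. Pictures are saved under pics/ and viewed, and the job is handed in when it is done.

```bash
mkdir -p pics; ls; python3 - <<'E'
from station import *
import cv2
for n in ["scene","side","wrist"]:
    im=get_image(n); cv2.imwrite(f"pics/{n}0.png",im[:,:,::-1]); print(n,get_calibration(n))
o=get_obs(); print(o)
E
```

```text
pics
scene {'fx': 541.4019060342664, 'fy': 541.4019060342664, 'cx': 320.6112772515724, 'cy': 233.69963714766092, 'R': array([[ 0.87217634, -0.48916901,  0.00470135],
       [-0.32361622, -0.58415352, -0.74433675],
       [ 0.36685278,  0.64767147, -0.66778791]]), 't': array([-511.68636453,  181.60786117, 1220.77395228])}
side {'fx': 460.94708942033975, 'fy': 460.94708942033975, 'cx': 322.1226583414105, 'cy': 240.4948701625486, 'R': array([[-9.93300357e-01, -1.15560988e-01,  2.44074130e-04],
       [-5.46946308e-02,  4.68263120e-01, -8.81894635e-01],
       [ 1.01798324e-01, -8.75999605e-01, -4.71446489e-01]]), 't': array([ 552.03415145,   86.28971486, 1142.68842252])}
wrist {'fx': 371.64829954431775, 'fy': 371.64829954431775, 'cx': 324.47855015205613, 'cy': 240.94690332395498, 'mount': array([[ 9.99999119e-01,  1.17350465e-03, -6.20879906e-04,
        -1.25284039e-01],
       [-9.46906521e-04,  9.58226377e-01,  2.86009291e-01,
        -7.33802478e+01],
       [ 9.30576736e-04, -2.86008451e-01,  9.58226643e-01,
        -1.43892719e+02],
       [ 0.00000000e+00,  0.00000000e+00,  0.00000000e+00,
         1.00000000e+00]])}
{'t': 0.15, 'joint_pos': array([ 6.15239415e+01,  1.24680204e+01,  9.25105025e+01,  4.15080333e-04,
        7.51333812e+01, -6.42870364e+00]), 'qvel': array([-0.10890621, -0.09166092, -0.34210106, -0.02579021, -0.19111203,
       -0.140025  ]), 'effort': array([-7.15730221e-04, -3.97445190e+01, -3.04414701e+01, -2.64842329e-04,
        5.80085456e-03,  2.31177552e-05]), 'tcp_pos': array([234.27369049, 578.72792338, 230.22671124]), 'ee_rot': array([-1.79987072e+02,  1.11155551e-01,  6.79525508e+01]), 'wrist_force': array([-1.37953754, -0.49173234, -0.36275302]), 'moment': array([-0.02284139, -0.00324442,  0.02893778]), 'grip_width': 85.3982760722379}
```

View pics/scene0.png

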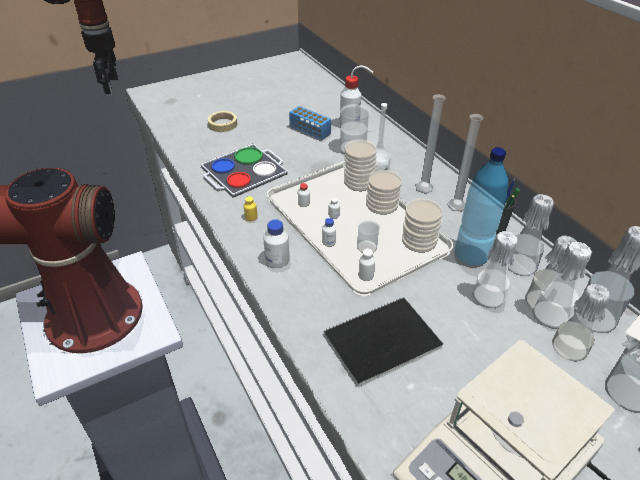

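View pics/side0.png

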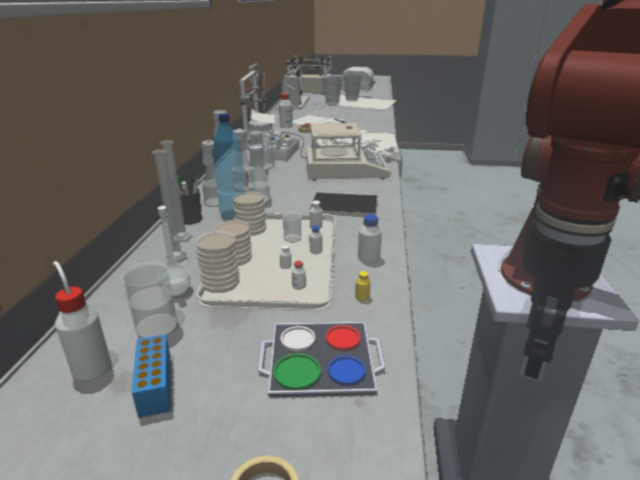

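View pics/wrist0.png

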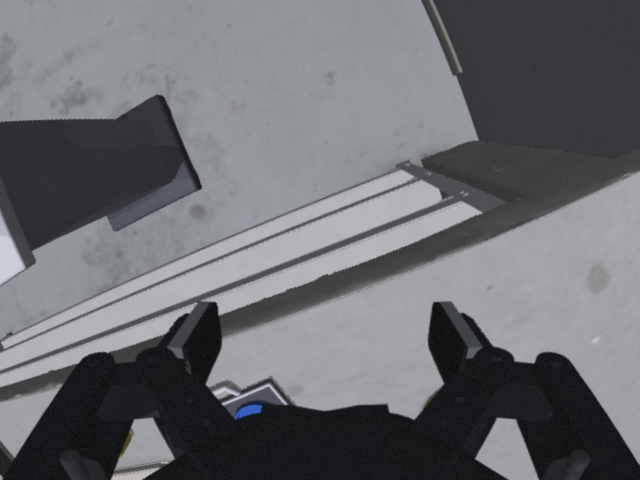

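```bash
cat > vis.py <<'E'
import numpy as np, cv2
from scipy.optimize import least_squares
from station import *
# d, h, body height, cap radius guess
SZ={'red_bottle':(34,66),'blue_small':(36,75),'white_tall':(38,82),'small_beaker':(55,71),'white_short':(31,58),'blue_big':(60,120)}
def proj(P,cal):
    c=P@np.array(cal['R']).T+np.array(cal['t'])
    return np.c_[cal['fx']*c[:,0]/c[:,2]+cal['cx'],cal['fy']*c[:,1]/c[:,2]+cal['cy']]
def ray(uv,cal,z):
    R=np.array(cal['R']);t=np.array(cal['t'])
    d=R.T@np.array([(uv[0]-cal['cx'])/cal['fx'],(uv[1]-cal['cy'])/cal['fy'],1]); o=-R.T@t
    return o+d*(z-o[2])/d[2]
E
python3 - <<'E'
from vis import *
for cam in ["scene","side"]:
    im=get_image(cam); cal=get_calibration(cam)
    print(cam)
    for n in ['red_bottle','blue_small','white_tall','small_beaker','white_short','blue_big','red_well','blue_well','white_well','green_well']:
        for r in spot_in(n,cam)[:6]:
            if r['score']<.2: continue
            e=np.array(r['extent']); z={'w':14}.get(n[-4:][0] if n.endswith('well') else '',4)
            if n.endswith('well'): p=ray(e[:2],cal,15)
            else:p=ray(e[:2],cal,4+SZ[n][1]/2 if n!='blue_big' else 60)
            print(n,round(r['score'],2),e.round(1),p.round(0))
E
python3 - <<'E'
import cv2
a=cv2.imread('pics/scene0.png')[170:300,230:400]; b=cv2.imread('pics/side0.png')[190:400,180:400]
cv2.imwrite('pics/c1.png',cv2.resize(a,None,fx=4,fy=4,interpolation=2)); cv2.imwrite('pics/c2.png',cv2.resize(b,None,fx=2.8,fy=2.8,interpolation=2))
E
```

```text
scene
red_bottle 0.82 [248.9 207.1  15.5  20.9] [445. 139.  37.]
red_bottle 0.52 [302.4 194.1  12.6  19.7] [596. 120.  37.]
blue_small 0.54 [328.6 231.5  14.2  26.2] [580. -54.  42.]
white_tall 0.88 [367.9 266.4  19.3  34.8] [ 597. -209.   45.]
small_beaker 0.7 [369.4 236.   23.4  31.6] [ 662. -116.   39.]
white_short 0.78 [331.9 208.9  13.2  20.3] [638.  29.  33.]
blue_big 0.85 [278.6 244.2  27.4  49.7] [440. -53.  60.]
blue_big 0.44 [370.7 235.6  23.6  30.2] [ 652. -135.   60.]
red_well 0.75 [240.6 178.6  23.1  18.1] [486. 298.  15.]
blue_well 0.58 [222.3 166.4  24.7  13.1] [462. 382.  15.]
white_well 0.58 [265.9 168.   18.4  17. ] [573. 311.  15.]
green_well 0.91 [251.7 155.8  24.4  16. ] [562. 392.  15.]
side
red_bottle 0.62 [300.  274.5  18.6  28.6] [593. 124.  37.]
red_bottle 0.61 [363.2 286.4  19.1  30. ] [445. 157.  37.]
blue_small 0.59 [315.6 240.5  18.2  27.4] [578. -39.  42.]
white_tall 0.85 [316.6 213.1  12.2  24.4] [ 596. -202.   45.]
white_tall 0.52 [369.6 237.3  29.2  48.4] [437. -67.  45.]
small_beaker 0.75 [293.4 227.8  20.5  28.4] [ 649. -110.   40.]
white_short 0.69 [286.7 257.8   8.4  25.8] [640.  45.  33.]
blue_big 0.74 [368.4 236.4  25.6  50.5] [440. -43.  60.]
blue_well 0.7 [347.5 371.   40.2  26.8] [463. 401.  15.]
white_well 0.98 [298.6 337.9  38.6  25.6] [565. 321.  15.]
green_well 0.82 [298.3 369.8  43.   39.6] [552. 408.  15.]
```

View pics/c1.png

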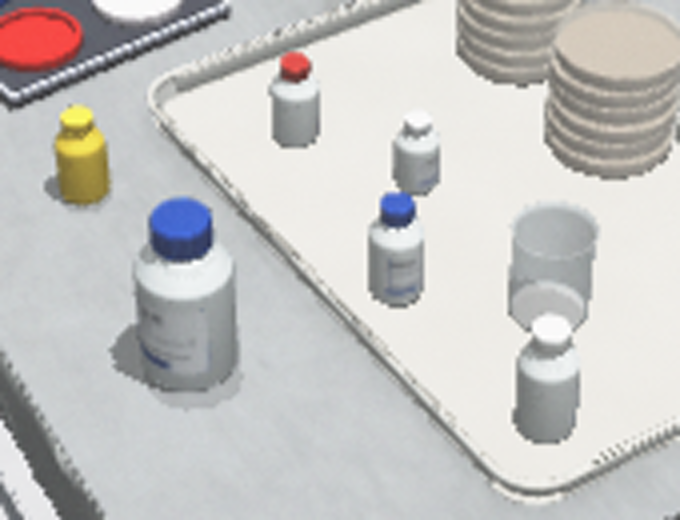

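View pics/c2.png

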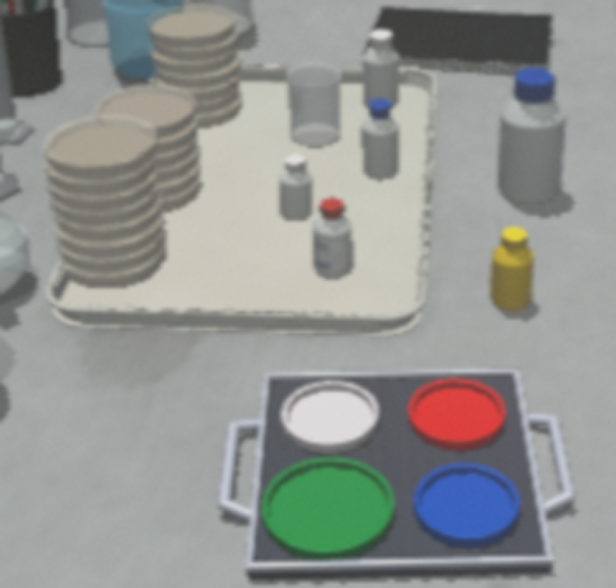

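```bash
cat > fit0.py <<'E'
from vis import *
th=np.linspace(0,2*np.pi,72)
def pts(x,y,z0,prof):
    return np.concatenate([np.c_[x+r*np.cos(th),y+r*np.sin(th),np.full(72,z0+z)] for r,z in prof])
def prof(n):
    d,h=SZ[n]
    if n=='small_beaker': return [(d/2,0),(d/2,h)]
    return [(d/2,0),(d/2,.64*h),(.29*d,.82*h),(.29*d,h)]
cs,cd=get_calibration('scene'),get_calibration('side')
M={'red_bottle':((272,320,54,147),(313,353,199,277)),'white_short':((393,440,113,193),(279,313,156,219)),
'blue_small':((369,424,193,304),(362,399,100,179)),'small_beaker':((511,598,202,333),(289,341,64,144)),
'white_tall':((516,579,316,441),(363,399,31,108)),'blue_big':((135,236,199,387),(500,565,70,208)),'yellow':((55,107,107,203),(492,533,229,310))}
SZ['yellow']=SZ['red_bottle']
def bb(p,c):
    q=proj(p,c); return np.r_[q[:,0].min(),q[:,0].max(),q[:,1].min(),q[:,1].max()]
if __name__=='__main__':
  for n,(a,b) in M.items():
    A=np.array(a)/4+np.r_[230,230,170,170]; B=np.array(b)/2.8+np.r_[180,180,190,190]
    z0=0 if n in('blue_big','yellow') else 4
    f=lambda v,w=(1,1):np.r_[w[0]*(bb(pts(*v,z0,prof(n)),cs)-A),w[1]*(bb(pts(*v,z0,prof(n)),cd)-B)]
    s=least_squares(f,[580,0]); s1=least_squares(f,[580,0],args=((1,0),));s2=least_squares(f,[580,0],args=((0,1),))
    print(n,s.x.round(1),'scene',s1.x.round(1),'side',s2.x.round(1),'res',s.fun.round(1))
  # wells
  for cam,c in(('scene',cs),('side',cd)):
    im=cv2.cvtColor(cv2.imread(f'pics/{cam}0.png'),cv2.COLOR_BGR2HSV)
    box={'scene':(200,140,290,195),'side':(255,318,390,395)}[cam]
    for n,(lo,hi) in {'red':(0,8),'green':(50,80),'blue':(105,130),'white':None}.items() if 0 else {'red':(0,8),'green':(50,80),'blue':(105,130)}.items():
        m=cv2.inRange(im,(lo,110,60),(hi,255,255)); k=np.zeros_like(m); k[box[1]:box[3],box[0]:box[2]]=1; m=m*k
        u=cv2.connectedComponentsWithStats(m); i=1+np.argmax(u[2][1:,4])
        cnt=max(cv2.findContours((u[0]==i).astype(np.uint8),0,1)[0],key=len)
        st=u[2][i]; r=43 if n=='green' else 34.5
        A=np.r_[st[0],st[0]+st[2],st[1],st[1]+st[3]]-.5
        s=least_squares(lambda v:bb(pts(*v,8,[(r,9),(r,0)]),c)-A,[520,340])
        print(cam,n,A,s.x.round(1),s.fun.round(1))
E
python3 fit0.py
```

```text
red_bottle [598. 119.] scene [599.6 116.9] side [596.1 123.2] res [-1.1 -0.6 -1.1  0.6 -0.8 -0.2 -2.2  0. ]
white_short [645.4  33.3] scene [645.9  31.4] side [643.8  37.9] res [-0.5 -0.5 -1.6  0.9 -0.6  0.1 -2.2  0.2]
blue_small [579.9 -52.1] scene [581.2 -53.4] side [577.7 -46.2] res [-1.  -0.4 -1.1  0.8 -0.7 -0.4 -2.  -0.3]
small_beaker [ 655.4 -118.3] scene [ 658.1 -117.6] side [ 652.2 -115. ] res [-1.8  0.2 -1.   1.9 -1.8  0.  -2.1  0.7]
white_tall [ 598.8 -200. ] scene [ 600.4 -200.2] side [ 596.2 -194.4] res [-1.4  0.2 -1.   1.3 -0.7 -0.6 -2.   0.2]
blue_big [437. -40.] scene [438.9 -42.6] side [434.4 -31.1] res [-1.6 -0.7 -1.7  0.9 -1.5 -0.3 -2.  -1.5]
yellow [446.2 142.6] scene [447.2 139.2] side [445.1 146.8] res [-1.3 -0.4 -1.3  0.1 -1.   0.1 -2.1 -0.1]Traceback (most recent call last):
  File "fit0.py", line 30, in <module>
    cnt=max(cv2.findContours((u[0]==i).astype(np.uint8),0,1)[0],key=len)
            ~~~~~~~~~~~~~~~~^^^^^^^^^^^^^^^^^^^^^^^^^^^^^^^^
cv2.error: OpenCV(4.12.0) :-1: error: (-5:Bad argument) in function 'findContours'
> Overload resolution failed:
>  - image is not a numpy array, neither a scalar
>  - Expected Ptr<cv::UMat> for argument 'image'
```

```bash
sed -i '/cnt=max/d' fit0.py; python3 fit0.py | grep -E "^(scene|side)"; grep -c . fit0.py
python3 - <<'E'
from vis import *
print(solve_ik([600,120,80],[180,0,0]),solve_ik([600,-200,80],[180,0,0]))
import station; print([k for k in dir(station) if not k.startswith('_')])
E
```

```text
scene red [226.5 250.5 171.5 187.5] [480.2 300.9] [-0.   0.  -0.3  0.2]
scene green [234.5 261.5 146.5 162.5] [557.3 408.4] [-0.5  0.5 -1.   0.9]
scene blue [211.5 234.5 157.5 172.5] [468.1 392.1] [-0.2  0.2 -0.3  0.3]
side red [325.5 359.5 324.5 349.5] [479.6 304.2] [-0.4  0.4 -0.7  0.6]
side green [273.5 319.5 353.5 388.5] [555.1 406.5] [-0.8  0.8 -1.6  1.2]
side blue [327.5 365.5 354.5 384.5] [465.4 393.3] [-0.   0.  -0.5  0.4]
33
[ 4.74085107e+00  2.04025173e+01  1.00088498e+02 -2.54444375e-14
  5.95089849e+01  4.74085107e+00] [-2.47894486e+01  2.25771849e+01  9.71123775e+01 -2.54444375e-14
  6.03104376e+01 -2.47894486e+01]
['Unreachable', 'get_calibration', 'get_image', 'get_obs', 'goto', 'grasp_offset', 'grip', 'move_j', 'move_l', 'regions_of', 'sign_off', 'solve_ik', 'spot_in', 'wait']
```

```bash
python3 - <<'E'
from vis import *
cd,cs=get_calibration('side'),get_calibration('scene')
print(grasp_offset)
for p in [(196,105),(150,190),(110,265)]: print(ray((p[0]/2.8+180,p[1]/2.8+190),cd,4).round())
for p,z in [((422,246),4),((384,209),4),((360,186),4)]: print(ray(p,cs,z).round())
for y in (53.8,-36.2,90,0):
  for p in [(598,119),(580,-52),(655,-118),(599,-200),(480,302),(569,316),(467,392),(556,407)]:
    q=solve_ik([*p,60],[180,0,y]); print(y,p,None if q is None else q.round(0))
E
```

```text
18.700000000000003
[ 791. -167.    4.]
[788.  13.   4.]
[786. 140.   4.]
[ 783. -182.    4.]
[782. -10.   4.]
[781. 111.   4.]
53.8 (598, 119) [  5.  22. 101.  -0.  57. -49.]
53.8 (580, -52) [-12.  19. 105.  -0.  56. -66.]
53.8 (655, -118) [-16.  28.  93.  -0.  60. -70.]
53.8 (599, -200) [-25.  24.  98.  -0.  58. -79.]
53.8 (480, 302) [ 25.  17. 107.  -0.  56. -29.]
53.8 (569, 316) [ 23.  26.  95.  -0.  59. -31.]
53.8 (467, 392) [ 33.  22. 101.  -0.  57. -20.]
53.8 (556, 407) [ 30.  30.  89.  -0.  61. -23.]
-36.2 (598, 119) [  5.  22. 101.  -0.  57.  41.]
-36.2 (580, -52) [-12.  19. 105.  -0.  56.  24.]
-36.2 (655, -118) [-16.  28.  93.  -0.  60.  20.]
-36.2 (599, -200) [-25.  24.  98.  -0.  58.  11.]
-36.2 (480, 302) [ 25.  17. 107.  -0.  56.  61.]
-36.2 (569, 316) [23. 26. 95. -0. 59. 59.]
-36.2 (467, 392) [ 33.  22. 101.  -0.  57.  70.]
-36.2 (556, 407) [30. 30. 89. -0. 61. 67.]
90 (598, 119) [  5.  22. 101.  -0.  57. -85.]
90 (580, -52) [ -12.   19.  105.   -0.   56. -102.]
90 (655, -118) [ -16.   28.   93.    0.   60. -106.]
90 (599, -200) [ -25.   24.   98.    0.   58. -115.]
90 (480, 302) [ 25.  17. 107.  -0.  56. -65.]
90 (569, 316) [ 23.  26.  95.  -0.  59. -67.]
90 (467, 392) [ 33.  22. 101.  -0.  57. -57.]
90 (556, 407) [ 30.  30.  89.  -0.  61. -60.]
0 (598, 119) [  5.  22. 101.  -0.  57.   5.]
0 (580, -52) [-12.  19. 105.  -0.  56. -12.]
0 (655, -118) [-16.  28.  93.  -0.  60. -16.]
0 (599, -200) [-25.  24.  98.  -0.  58. -25.]
0 (480, 302) [ 25.  17. 107.  -0.  56.  25.]
0 (569, 316) [23. 26. 95. -0. 59. 23.]
0 (467, 392) [ 33.  22. 101.  -0.  57.  33.]
0 (556, 407) [30. 30. 89. -0. 61. 30.]
```

```bash
python3 - <<'E'
from vis import *
cs=get_calibration('scene')
for p in [(270,196),(345,166),(362,286),(310,236),(450,243)]: print(p,ray(p,cs,15).round())
goto([598,119,170],[180,0,-36.2])
o=get_obs(); im=get_image('wrist'); print(o['t'],o['tcp_pos'],o['ee_rot'])
cv2.imwrite('pics/w1.png',im[:,:,::-1])
E
```

```text
(270, 196) [526. 182.  15.]
(345, 166) [786. 206.  15.]
(362, 286) [ 567. -232.   15.]
(310, 236) [544. -20.  15.]
(450, 243) [ 844. -216.   15.]
3.3667 [597.86486219 120.05372848 170.15763163] [-1.79974127e+02  3.31362485e-03 -3.61144618e+01]
```

View pics/w1.png

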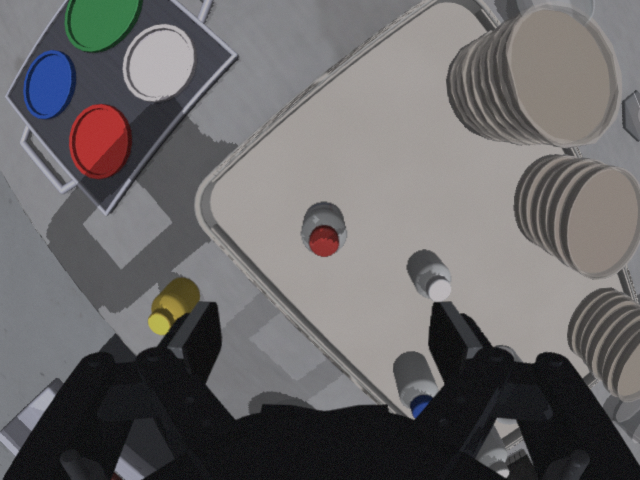

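```bash
cat >> vis.py <<'E'
from scipy.spatial.transform import Rotation as Ro
def wpix(uv,o,z):
    c=get_calibration('wrist');M=np.array(c['mount'])
    d=np.array([uv[0]-c['cx'],uv[1]-c['cy']]);r=np.linalg.norm(d);a=r/c['fx']
    v=np.array([*(d/r*np.sin(a)),np.cos(a)])
    R=Ro.from_euler('xyz',o['ee_rot'],degrees=True).as_matrix()
    p=R@M[:3,3]+o['tcp_pos']; v=R@M[:3,:3]@v
    return p+v*(z-p[2])/v[2]
E
python3 - <<'E'
from vis import *
o=get_obs()
for n,uv,z in [('red',(323.5,241),68),('wshort',(439.5,289),60),('yellow',(159,324),64),('redwell',(100,141),16.5),('whitewell',(158,62),16.5),('bluewell',(49,84),16.5),('green',(100,12),16.5),('blue',(424,408),75)]: print(n,wpix(uv,o,z).round(1))
im=cv2.imread('pics/w1.png'); cv2.imwrite('pics/w1c.png',cv2.resize(im[180:310,280:460],None,fx=4,fy=4,interpolation=2))
E
```

```text
red [596.3 119.9  68. ]
wshort [644.5  33.9  60. ]
yellow [443.3 141.1  64. ]
redwell [479.9 301.5  16.5]
whitewell [567.1 316.1  16.5]
bluewell [466.6 389.6  16.5]
green [550.8 401.6  16.5]
blue [578.8 -52.3  75. ]
```

View pics/w1c.png

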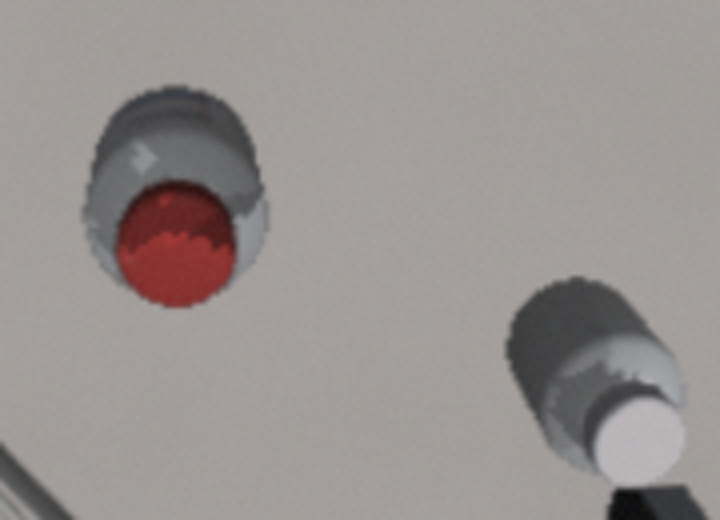

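```bash
cat >> vis.py <<'E'
WELL={'red_bottle':(480,302),'blue_small':(466.5,391.5),'white_tall':(568.3,316.3),'small_beaker':(556,406)}
def pick(n,xy,g,yaw,open_,sq=25):
    z=4+g-grasp_offset; A=[180,0,yaw]
    grip(open_,sq)
    o=get_obs()
    if np.hypot(*(o['tcp_pos'][:2]-xy))>3 or o['tcp_pos'][2]>175: goto([*xy,150],A)
    move_l([*xy,z],A,speed=150)
    grip(0,sq); o=get_obs(); print(n,'grip',o['grip_width'],o['tcp_pos'].round(1),o['wrist_force'].round(1),'t',o['t'])
    move_l([*xy,150],A,speed=150); o=get_obs(); print('lifted',o['grip_width'],o['wrist_force'].round(1),o['t'])
def place(n,g,yaw,open_):
    x,y=WELL[n]; A=[180,0,yaw]; z=11+g-grasp_offset
    goto([x,y,150],A); move_l([x,y,z+15],A,speed=150); move_l([x,y,z+1],A,speed=40)
    o=get_obs(); print('at',o['tcp_pos'].round(1),o['wrist_force'].round(1),o['grip_width'])
    grip(open_); wait(.2); move_l([x,y,150],A,speed=130); o=get_obs(); print('t',o['t'])
E
python3 - <<'E'
from vis import *
pick('red_bottle',(597,119.5),27,-36.2,62)
for c in('wrist','side'): cv2.imwrite(f'pics/{c}2.png',get_image(c)[:,:,::-1])
E
```

```text
red_bottle grip 33.527391394549525 [597.9 119.6  13.6] [-0.1  0.3  4.8] t 5.3417
lifted 33.30620814907804 [-1.3  0.1 -0.4] 6.4083
```

View pics/wrist2.png

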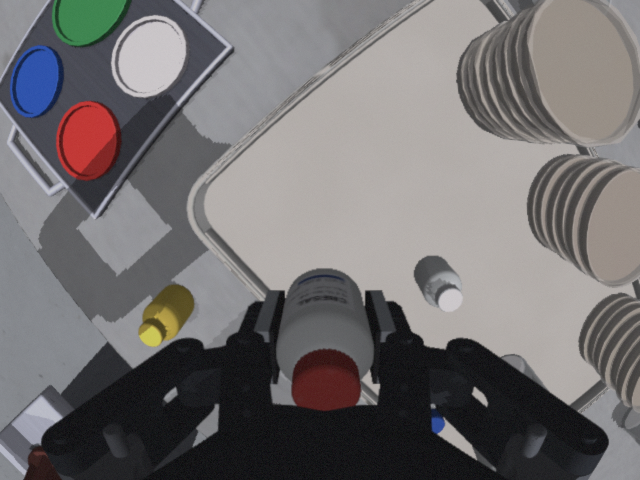

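```bash
python3 - <<'E'
from vis import *
place('red_bottle',27,-36.2,62)
pick('blue_small',(579.3,-52.2),33,84,64)
for c in('wrist','side'): cv2.imwrite(f'pics/{c}3.png',get_image(c)[:,:,::-1])
E
```

```text
at [479.9 302.   20.1] [ 0.1 -0.  -0.4] 33.219190111270734
t 10.55
blue_small grip 34.86956671718345 [580.4 -52.4  19.7] [-0.9  0.6  4.4] t 14.4833
lifted 34.71225526691589 [ 0.   0.5 -0.1] 15.5083
```

View pics/wrist3.png

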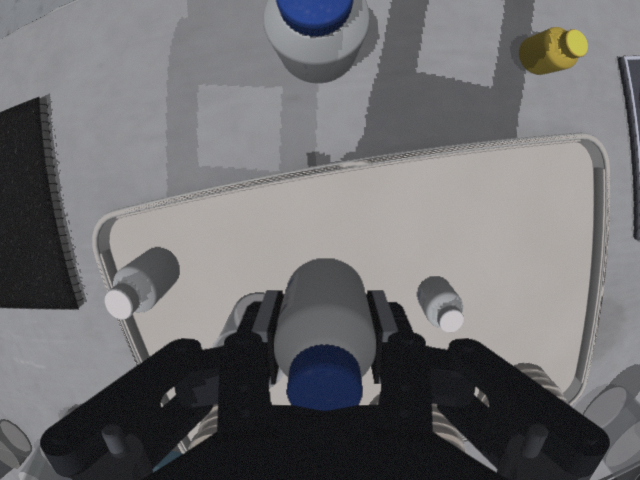

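View pics/side3.png

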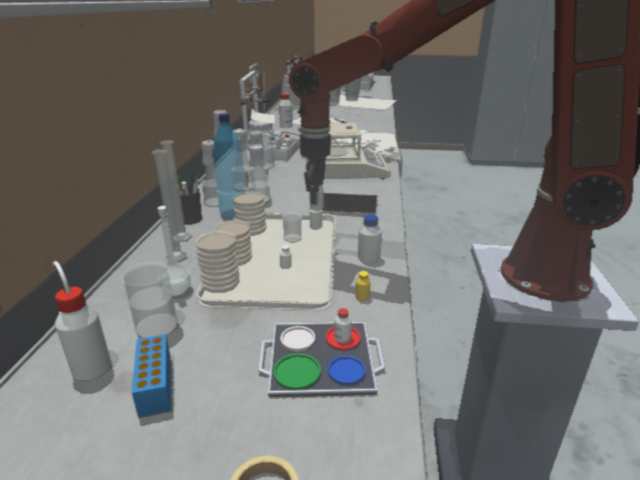

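```bash
python3 - <<'E'
from vis import *
o=get_obs()
print('wt',wpix((122,302),o,86),'ws',wpix((451,320),o,62))
place('blue_small',33,53.8,62)
goto([600,-200,170],[180,0,0]); grip(65)
o=get_obs(); cv2.imwrite('pics/wrist4.png',get_image('wrist')[:,:,::-1]); print(o['tcp_pos'],o['t'])
E
```

```text
wt [ 595.12744417 -193.89732222   86.        ] ws [642.54893347  34.3154573   62.        ]
at [466.6 391.6  26.3] [0.6 0.2 1.2] 34.88759936686714
t 20.35
[ 600.2286108  -199.16835526  170.00546715] 22.7417
```

View pics/wrist4.png

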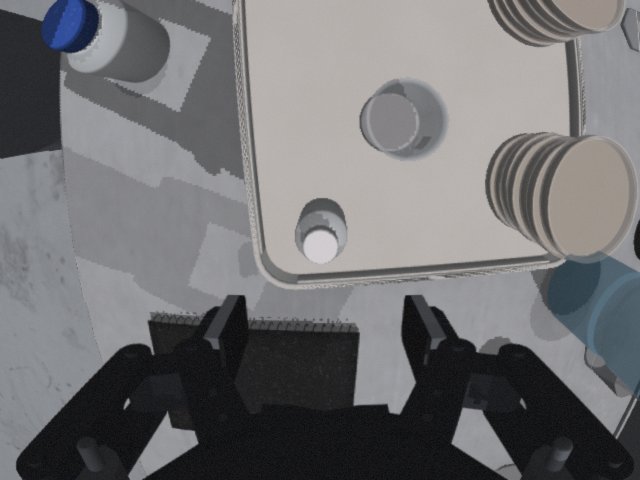

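```bash
python3 - <<'E'
from vis import *
o=get_obs()
print('wt',wpix((320.5,245),o,85),'beaker rim',wpix((404,119),o,75),'base',wpix((389,122),o,6),'big',wpix((66,24),o,118))
im=cv2.imread('pics/wrist4.png'); cv2.imwrite('pics/w4c.png',cv2.resize(im[70:290,260:480],None,fx=2.7,fy=2.7,interpolation=2))
E
```

```text
wt [ 597.0212162  -197.69291544   85.        ] beaker rim [ 650.40342053 -116.23149776   75.        ] base [ 652.467051   -116.36000704    6.        ] big [438.26395413 -44.33335906 118.        ]
```

View pics/w4c.png

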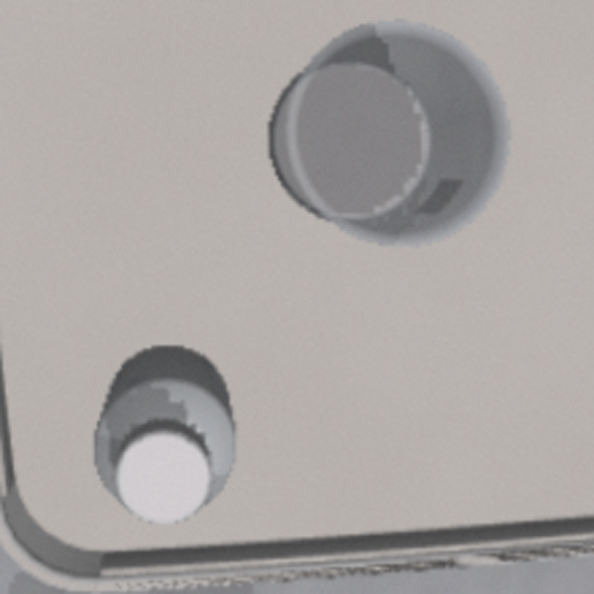

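```bash
python3 - <<'E'
from vis import *
pick('white_tall',(597.5,-198),37,0,58)
place('white_tall',37,-36.2,60)
cv2.imwrite('pics/wrist5.png',get_image('wrist')[:,:,::-1])
E
```

```text
white_tall grip 36.73488789876294 [ 598.8 -198.6   24.1] [-0.5  1.2  5. ] t 24.5917
lifted 36.342012487034864 [ 0.3  0.7 -1.5] 25.5917
at [568.6 316.5  30.7] [-0.6 -0.3  1.3] 36.98685253814472
t 30.4333
```

View pics/wrist5.png

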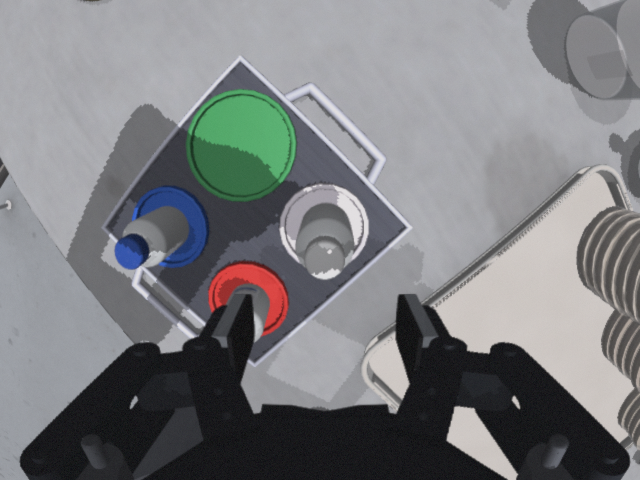

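```bash
python3 - <<'E'
from vis import *
o=get_obs(); print('green',wpix((242,145),o,16.5),'white',wpix((323,230),o,16.5),'blue',wpix((169,226),o,16.5))
pick('small_beaker',(653.3,-116.6),48,0,82,20)
cv2.imwrite('pics/wrist6.png',get_image('wrist')[:,:,::-1])
E
```

```text
green [555.05509091 404.45547914  16.5       ] white [564.91133896 315.60214714  16.5       ] blue [465.94712119 392.68134301  16.5       ]
small_beaker grip 53.202352538282184 [ 654.5 -117.    35.1] [-1.1  0.2  4.2] t 33.7417
lifted 53.11962477916168 [-0.1  0.4 -1.2] 34.6667
```

View pics/wrist6.png

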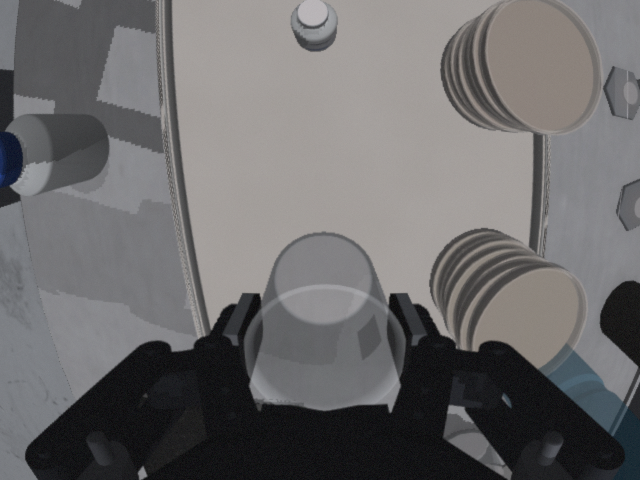

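The beaker is held upright. White_short still stands at (314,25) and blue_big at (30,155). Next I place the beaker, then look from above.

```bash
python3 - <<'E'
from vis import *
place('small_beaker',48,-36.2,78)
goto([520,270,250],[180,0,-36.2])
o=get_obs(); im=get_image('wrist'); cv2.imwrite('pics/wrist7.png',im[:,:,::-1]); print(o['tcp_pos'],o['t'])
goto([420,-150,300],[180,0,0]); 
for c in('side','scene'): cv2.imwrite(f'pics/{c}7.png',get_image(c)[:,:,::-1])
a=cv2.imread('pics/side7.png')[190:400,180:400];cv2.imwrite('pics/side7c.png',cv2.resize(a,None,fx=2.8,fy=2.8,interpolation=2))
E
```

```text
at [556.3 406.3  41.7] [-0.6 -0.3  1.4] 53.16776765252895
t 39.475
[519.6436433  270.23820342 248.7776508 ] 40.2
```

View pics/wrist7.png

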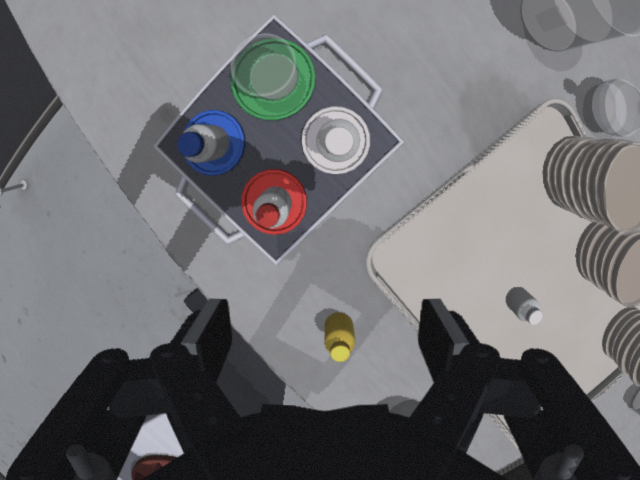

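View pics/side7c.png

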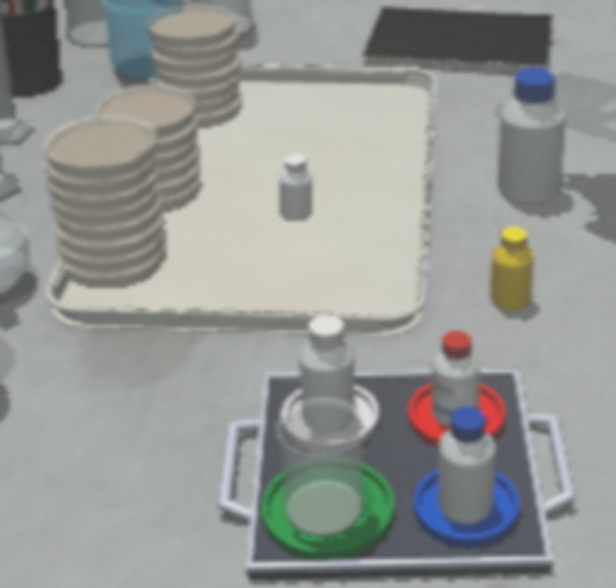

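View pics/scene7.png

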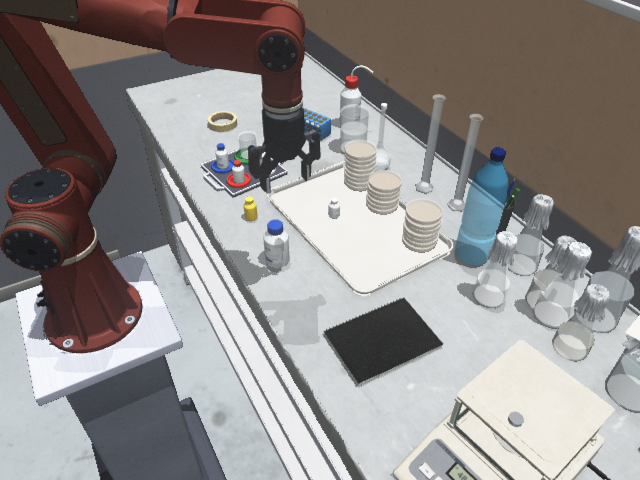

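```bash
python3 - <<'E'
from vis import *
o=dict(tcp_pos=np.array([519.64,270.24,248.78]),ee_rot=[180,0,-36.2])
for n,a,za,b in [('red',(266,214),75,(275,202)),('blue',(190,145),84,(214,142)),('white',(339,140),91,(336,140)),('green',(264,66),82,(273,79))]:
    p=wpix(a,o,za);q=wpix(b,o,16.5);print(n,p.round(),q.round(),(p-q)[:2].round(1))
r=get_obs();print(r['t'],r['wrist_force'].round(1),np.abs(r['qvel']).max())
sign_off()
E
```

```text
red [479. 303.  75.] [479. 303.  16.] [-0.1  0.5]
blue [465. 392.  84.] [467. 392.  16.] [-1.4  0.8]
white [568. 318.  91.] [567. 317.  16.] [1.  1.1]
green [556. 406.  82.] [554. 405.  16.] [2.2 0.7]
41.95 [0.6 0.4 0.2] 0.17223742831642636
the job is handed in; nothing more can be done
```

All four kit items are in their wells: the red-capped bottle in red, the small blue-capped bottle in blue, the taller white-capped bottle in white, and the beaker in green. I handed the job in at about 42 s of the 112 s allowed; no verdict comes back.

- **Placement:** measured from above after the last placing, the cap or rim centres are within about 2.5 mm of the well centres (limit 15 mm). In the side picture all four stand upright with their bases on the well floors.
- **Left alone:** the shorter white-capped, big blue-capped and yellow bottles stand upright where they began.
- **Robot:** the arm was parked clear and at rest, touching nothing. The largest wrist force I read was about 5 N, when the gripper closed.

No check failed. In the first measurements the two fixed cameras disagreed by 5–12 mm in y for some objects. The wrist camera views resolved this before each grasp.

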